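# Swing a steel tube into line in a drilling jig

## Task

Load the square steel tube in the drilling jig by sliding it on the board, never lifting it: push its free end so that its other end bears on the round post and the tube swings round the post into line, and press it flush against the long fence. Then push it lengthwise until its end is fully home against the end stop and press it there too, still flush along the fence. Each press should be firm and brief, about 12 N for half a second and never over 20 N; leave the bolt and the bearing on the board where they lie, and let go.

Things in the scene. Friction and masses are not known exactly. Their poses are not given: they have to be found in the camera images.
- bar_mid (a point): centre (half-way up) of the loose dark square steel tube, 20 x 300 long x 20 high mm, 0.27 to 0.45 kg, flat on the jig's board; crowned, so it bears on its middle 100 mm; board friction takes 2 to 5 N of a push. y runs along it toward the end by the post, x across it toward the fence. Its free end face is 150 mm away along -y. It starts 0.28 to 0.42 rad askew, free end away from the fence.
- seat (a point): where bar_mid is when the tube is fully home; 20 mm above the bench, 10 above the jig's board. Axes: x square to the fence and toward it, y along the fence toward the end stop, z up. The board (fixed plywood, 240 x by 380 y by 10 mm) has its middle at x = -70.5 mm from here; it is open on the -x side, whence the tube swings in, and at the tube's free end (-y).
- post: fixed round steel post, 20 mm across, 36 mm high, on the board; origin on its axis at the board's top. From seat it stands at x = -21.5, y = +125 mm, on the tube's side away from the fence; between post and fence is 21.5 mm for the 20 mm tube. At the start the tube's side is about 1 to 3 mm clear of it. Its own yaw means nothing.
- fence: long fixed aluminium fence, 22 (x) x 205 (y) x 28 mm high, with the jig's axes; origin at the centre of its underside, on the board's top. Its face toward the tube is 10 mm from seat in +x, and it runs from y = -135 to +70 mm as seen from seat.
- end_stop: fixed steel block, 34 (x) x 24 (y) x 28 mm high, with the jig's axes; origin at the centre of its underside, on the board's top. Its face toward the tube is 150 mm from seat in +y. The tube starts about 8 to 20 mm short of it.
- bolt: loose bolt, 21x77x19 mm, lying on the board in the corner by the post; origin at the centre of its underside. A bystander.
- bearing: loose ball bearing, 42 mm across, 13 mm high, lying on the board by the post; origin at the centre of its underside. A bystander.

How it is judged:
On the way, in this order (a step that is already met when the one before it is completed fails the run):
1. the tube, still askew, bears on the post (contact force between bar and post above 0.2 N and angle between the y axis of bar_mid and the y axis of seat, either way round above 0.05 rad), for 0.1 s.
2. the tube is in line and pressed against the fence with more than 3 N (contact force between bar and fence above 3 N and angle between the y axis of bar_mid and the y axis of seat, either way round below 0.02 rad), for 0.25 s.
3. the tube, still in line, is pressed against the end stop with more than 3 N (contact force between bar and end_stop above 3 N and angle between the y axis of bar_mid and the y axis of seat, either way round below 0.02 rad), for 0.25 s.
At the end, for the whole second after the job is handed in: The tube lies at rest on the board, in line with the fence within 0.015 rad, and its centre within 2 mm of the seat both across and along the fence (angle between the y axis of bar_mid and the y axis of seat, either way round below 0.015 rad and x of bar_mid in the frame of seat between -0.002 and 0.002 m and y of bar_mid in the frame of seat between -0.002 and 0.002 m and z of bar_mid in the frame of seat below 0.003 m and linear speed of bar below 0.01 m/s); the robot touches nothing.
It fails at once if the tube is forced against the fence with more than 20 N (contact force between bar and fence above 20 N).
It fails at once if the tube is forced against the end stop with more than 20 N (contact force between bar and end_stop above 20 N).
It fails at once if the tube is forced against the post with more than 20 N (contact force between bar and post above 20 N).
It fails at once if the tube is lifted off the board (z of bar_mid in the frame of seat above 0.008 m).
It fails at once if the bolt or the bearing on the board is moved by more than 15 mm (distance of any of bolt, bearing from where it was at the start of the episode above 0.015 m).
It also fails if it takes over 67 s, if anything falls off the work surface, if the arm or the gripper's body presses on something with over 40 N, if the wrist force passes 120 N, or if a joint passes its speed limit or range.

## Robot

A 7-joint arm with a two-finger parallel gripper is mounted at the origin on a cart in front of the work surface, level with it; the furniture and walls round the work are solid. World frame = base frame: x ahead of the robot, y to its left, z up, the work surface at z = 0. Lengths are in m, angles in rad, forces in N, time in s.
With the tool pointing down it reaches from about 0.425 to 0.975 m from the base axis. Payload 16.7 kg.
Tool frame: the origin (TCP) lies on the centre line of the jaws, within the pads' length; the fingertips stand 17 mm ahead of it and the grasp point (between the pads) lies 2 mm behind it; z points along the fingers, y is the line along which they close (so a half turn about z gives the same grasp; the last joint's range is limited). The gripper opens to 85 mm and grips with 20 to 120 N. Pads are 22 mm wide; open, the fingers measure 114 mm over their backs; the gripper's body (76 mm by 85 mm) begins 54 mm behind the grasp point. The pads swing forward as they close: fully open they stand 13 mm farther back than shut.
Start: joints at [-0.149, 0.426, 0.074, 1.606, -0.034, 1.111, -0.067], TCP at [0.675, -0, 0.248] pointing down, gripper open.
Joint ranges: [-2.85, 2.85], [-0.5, 2.14], [-1.23, 1.37], [0.21, 2.46], [-1.02, 4.16], [0.16, 2.05], [-2.73, 2.73]. Speed limits (rad/s): [1.89, 1.89, 2.39, 2.39, 3.01, 3.01, 3.01].

## Interface

Orientations are given as a 3x3 rotation matrix whose columns are the frame's x, y, z axes.
In Python, from plant import robot gives the robot as it stands.
- The arm moves only by the tool apply_moves, never from a script. Its arguments are lists of equal length, an entry for each row: "claw": the opening in per cent of the stroke, from 0 (shut) to 100 (fully open); "translation": the shift along the tool's x, y, z in mm, a list of three; "rotation": the turn, a rotation vector about the tool's x, y, z in rad, a list of three. A call has 1 to 20 rows; each row shifts and turns the commanded pose from where the row before left it, along the tool's axes as they then stand; what a row does not reach is not made up. A row lasts 1/8 s, in which the tool goes at most 62.5 mm and 10.7 degrees, less where a joint would pass 70% of its speed; a pose out of reach is approached as far as the arm can. A call with a gripper value outside its range is refused whole. The fingers move at their own pace and stop on an object; "force" is the grip in N (left out, the last holds). Time passes only in rows, so rows that do not move let the fingers close. It gives the time, the measured TCP pose, the force, the opening and the grip force at its end, in the units of the state.
- robot.state(): the state, without advancing time (a new reading comes with each control period).
- robot.grab_frame(name): name is "scene" or "side" or "wrist"; returns the picture (420x560x3 uint8, red, green, blue); there is no depth.
- robot.get_calibration(name): a dict with "intrinsics" (3x3 intrinsics, pixels), "position" and "attitude" of the camera in the world; the wrist camera has in their place "hand_eye" (4x4, takes a point from camera to tool coordinates, whose origin is the TCP and whose axes are the flange's). Camera axes: x right, y down, z forward; pixel columns grow to the right and rows downward; lengths in m; the calibration is good to about 2 mm. A picture is of the moment at which its call begins: read the wrist's pose just before it. get_calibration takes no time and is no camera call.
- robot.close_job(): hands the job in; it is judged then, once.
Trained networks look in the newest picture that a camera, given by its name, has taken for a name from the list of things; names that differ only in an ending like _2 or _b are one class to them, and where a whole thing is asked for, a point or a joint stands for the part that bears it (a point fixed in the world has none). Each returns a list of dicts, best first, with "score" (0 to 1); they miss things now and then, are a little off and sometimes report something else, mostly with a low value. They report only what shows in the picture. A call takes as long as a camera call.
- robot.cut_out(query, camera): "mask" (420x560 bool, what is visible of it).
- robot.spot_point(query, camera): "position" ([x, y, z] in m, in the coordinates of the camera as it stood for that picture, good to about 4 mm: a listed point, or the origin of a listed thing).
The state is a dict: "time": time; "q": joint angles; "joint_vel": joint speeds; "effort": joint torques, N m; "tcp_pos": TCP position; "eef_rot": TCP orientation; "contact_force": force on the tool from outside, world axes, zero at the start; "ft_torque": the same for the moment, N m; "width": finger opening in m; "grasp_force": force on a finger pad.
Only numpy, scipy, OpenCV 4.12 (cv2) and the standard library are available. Lean on these libraries where they do the work, as an engineer would, in place of code of your own. Each camera call takes 0.05 s, during which the arm holds its last target. There are 200 camera calls.

## Working session

There is one attempt and no reset: what is moved stays moved. The work goes in short steps, Python scripts to look and compute and a tool call to move; the robot and the scene stay as the last step left them, time stands still between calls to the robot, and variables do not carry over. Pictures are saved under pics/ and viewed, at most 11 in all, crops included, and the job is handed in when it is done.

Besides the shell and the picture viewer there is one more tool, called as name(argument=value, ...) on one line, values as JSON. apply_moves: Moves the arm, as the interface text tells. Its arguments: {"type":"object","properties":{"claw":{"type":"array","items":{"type":"number"}},"translation":{"type":"array","items":{"type":"array","items":{"type":"number"}}},"rotation":{"type":"array","items":{"type":"array","items":{"type":"number"}}},"force":{"type":"number"}},"required":["claw","translation","rotation"]}

```bash
ls; mkdir -p pics
cat > h.py <<'E'
import numpy as np, cv2
from plant import robot
def cam(n):
    c=robot.get_calibration(n); K=np.array(c["intrinsics"])
    if "hand_eye" in c:
        s=robot.state(); T=np.eye(4); T[:3,:3]=s["eef_rot"]; T[:3,3]=s["tcp_pos"]; T=T@np.array(c["hand_eye"])
        return K,T[:3,:3],T[:3,3]
    R=np.array(c["attitude"]); return K,R,np.array(c["position"])
def pix2w(n,px,z):
    K,R,p=cam(n); d=(R@np.linalg.inv(K)@np.c_[np.atleast_2d(px),np.ones(len(np.atleast_2d(px)))].T).T
    return p+d*((z-p[2])/d[:,2])[:,None]
def spot(q,n):
    K,R,p=cam(n); return [(round(d["score"],2),(R@np.array(d["position"])+p).round(4)) for d in robot.spot_point(q,n)[:2]]
def snap(n,f):
    im=robot.grab_frame(n); cv2.imwrite(f"pics/{f}.png",cv2.cvtColor(im,cv2.COLOR_RGB2BGR)); return im
E
python3 - <<'E'
from h import *
print(robot.get_calibration("scene")); print(robot.state())
for n in ["scene","wrist"]:
    snap(n,n+"0")
    for q in ["bar_mid","seat","post","fence","end_stop","bolt","bearing"]: print(n,q,spot(q,n))
E
```

```text
pics
{'intrinsics': array([[519.89446297,   0.        , 272.87782868],
       [  0.        , 519.89446297, 211.15666565],
       [  0.        ,   0.        ,   1.        ]]), 'position': array([0.16408523, 0.95610951, 0.39728123]), 'attitude': array([[-0.88266883, -0.19632641,  0.42702656],
       [-0.46988461,  0.34888808, -0.81085483],
       [ 0.01020774, -0.91636949, -0.40020339]])}
{'time': 0.0, 'q': array([-0.14946793,  0.4267235 ,  0.07384086,  1.60661367, -0.03407906,
        1.11082788, -0.06708908]), 'joint_vel': array([ 0.00179405, -0.00021687,  0.00045594,  0.00035734, -0.00158582,
        0.00020909,  0.00164995]), 'effort': array([ 7.16691302e-04, -9.49842310e+01,  3.76242042e+00, -4.63523841e+01,
        1.94300286e-02,  1.01335210e-02,  2.85131875e-06]), 'tcp_pos': array([ 6.74601800e-01, -4.98045755e-05,  2.47613032e-01]), 'eef_rot': array([[ 3.44956613e-05,  9.99999143e-01, -1.30882912e-03],
       [ 9.99999993e-01, -3.46408502e-05, -1.10907877e-04],
       [-1.10953121e-04, -1.30882528e-03, -9.99999137e-01]]), 'contact_force': array([-0.36930728,  0.46936294, -0.4653311 ]), 'ft_torque': array([ 0.01117827,  0.03230689, -0.01343914]), 'grasp_force': 0.0, 'width': 0.08579037110109623}
scene bar_mid [(0.62, array([0.5262, 0.1923, 0.0233]))]
scene seat [(0.85, array([0.5773, 0.1975, 0.0202])), (0.54, array([0.5258, 0.194 , 0.0223]))]
scene post [(0.62, array([0.5719, 0.3275, 0.0123])), (0.43, array([0.5762, 0.1944, 0.0211]))]
scene fence [(0.79, array([0.5877, 0.1598, 0.01  ]))]
scene end_stop [(0.94, array([0.6017, 0.3554, 0.0084]))]
scene bolt [(0.81, array([0.4425, 0.2926, 0.0131]))]
scene bearing [(0.92, array([0.4966, 0.3719, 0.0104])), (0.34, array([0.5733, 0.1947, 0.0221]))]
wrist bar_mid []
wrist seat []
wrist post []
wrist fence [(0.75, array([0.5885, 0.1606, 0.0092]))]
wrist end_stop [(0.18, array([0.588 , 0.162 , 0.0123]))]
wrist bolt []
wrist bearing []
```

View pics/scene0.png

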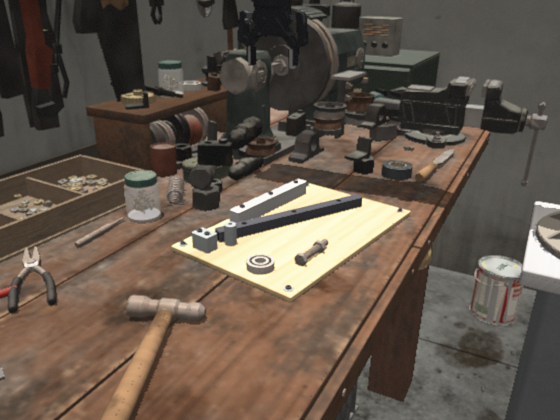

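Run:
```python
from h import *
c=robot.get_calibration("wrist");print(np.array(c["hand_eye"]).round(3),c["intrinsics"])
K,R,p=cam("scene")
robot.grab_frame("scene")
for q,z in [("bar_mid",.03),("fence",.038),("end_stop",.038)]:
    m=robot.cut_out(q,"scene")
    if m:
        mm=m[0]["mask"].astype(np.uint8); cs,_=cv2.findContours(mm,0,2); c=max(cs,key=cv2.contourArea)
        print(q,m[0]["score"],cv2.approxPolyDP(c,4,True)[:,0].tolist())
```

```text
[[-0.    -0.966 -0.259  0.065]
 [ 1.    -0.001  0.001 -0.001]
 [-0.001 -0.259  0.966 -0.126]
 [ 0.     0.     0.     1.   ]] [[293.83114071   0.         278.88351132]
 [  0.         293.83114071 205.13040593]
 [  0.           0.           1.        ]]
bar_mid 0.72 [[361, 197], [352, 194], [236, 223], [236, 237], [360, 207]]
fence 0.88 [[305, 182], [292, 181], [231, 208], [229, 221], [258, 217], [300, 197]]
end_stop 0.58 [[200, 229], [192, 233], [192, 246], [207, 253], [216, 248], [216, 235]]
```

apply_moves(claw=[0,0,0,0,0,0,0], translation=[[44,-25,0],[44,-25,0],[44,-25,0],[44,-25,0],[44,-25,0],[0,0,0],[0,0,0]], rotation=[[0,0,0],[0,0,0],[0,0,0],[0,0,0],[0,0,0],[0,0,0],[0,0,0]])

```text
time: 1.88
tcp_pos: [0.5503, 0.2196, 0.2484]
eef_rot: [[0.0, 1.0, 0.0], [1.0, -0.0, -0.0], [-0.0, 0.0, -1.0]]
contact_force: [0.2, -0.6, 0.6]
width: 0.0
grasp_force: 0.0
```

Run:
```python
from h import *
snap("wrist","w1")
for q in ["bar_mid","seat","post","fence","end_stop","bolt","bearing"]: print(q,spot(q,"wrist"))
for q,z in [("bar_mid",.03),("fence",.038),("end_stop",.038),("post",.046)]:
    m=robot.cut_out(q,"wrist")
    if m:
        mm=m[0]["mask"].astype(np.uint8); cs,_=cv2.findContours(mm,0,2); c=max(cs,key=cv2.contourArea)
        a=cv2.approxPolyDP(c,3,True)[:,0]; print(q,a.tolist(),pix2w("wrist",a,z)[:,:2].round(4).tolist())
```

```text
bar_mid [(0.86, array([0.5227, 0.1975, 0.0191]))]
seat [(0.62, array([0.5716, 0.1908, 0.0188]))]
post [(0.87, array([0.5776, 0.3226, 0.011 ]))]
fence [(0.72, array([0.5868, 0.162 , 0.0119]))]
end_stop [(0.6, array([0.6057, 0.3577, 0.0076]))]
bolt [(0.86, array([0.4369, 0.297 , 0.0083]))]
bearing [(0.94, array([0.4948, 0.3604, 0.0088]))]
bar_mid [[319, 88], [313, 91], [208, 276], [223, 277], [330, 98]] [[0.594, 0.3253], [0.5875, 0.3222], [0.458, 0.0975], [0.4774, 0.0961], [0.6065, 0.3149]]
fence [[319, 146], [296, 244], [306, 250], [311, 266], [337, 150]] [[0.5949, 0.2635], [0.5708, 0.1453], [0.5833, 0.1374], [0.5901, 0.1157], [0.6154, 0.259]]
end_stop [[316, 42], [309, 70], [340, 75], [346, 48]] [[0.5882, 0.3688], [0.5817, 0.3422], [0.6146, 0.3374], [0.6194, 0.3632]]
post [[178, 80], [181, 110], [175, 135], [179, 138], [179, 149], [186, 151], [192, 137], [189, 108], [195, 85]] [[0.4453, 0.3315], [0.4458, 0.3018], [0.4371, 0.276], [0.4411, 0.2728], [0.4401, 0.261], [0.4476, 0.2588], [0.4553, 0.2739], [0.4545, 0.3039], [0.4625, 0.3266]]
```

View pics/w1.png

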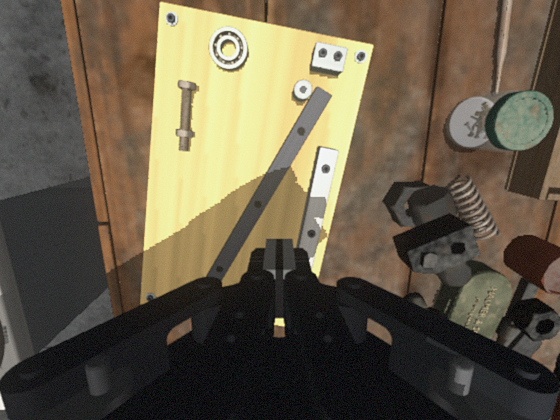

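```bash
cat > jig.py <<'E'
from h import *
from scipy.optimize import least_squares
P=[((319,146),(10,70),.038),((338,150),(32,70),.038),((303,90),(-21.5,125),.046),((160,2),(-190.5,190),.01),((373,43),(49.5,190),.01),((309,70),(None,150),.038),((340,75),(None,150),.038),((316,42),(None,174),.038),((346,48),(None,174),.038)]
W=np.array([pix2w("wrist",p,z)[0,:2] for p,_,z in P])
def f(v,):
    c,s=np.cos(v[2]),np.sin(v[2]); L=(W-v[:2])@np.array([[c,-s],[s,c]])
    return np.concatenate([[ (L[i,0]-q[0]/1e3) if q[0] is not None else 0, L[i,1]-q[1]/1e3] for i,(_,q,_) in enumerate(P)])
r=least_squares(f,[.57,.19,-.2]); print(r.x, (f(r.x)*1e3).round(1).reshape(-1,2).tolist())
E
python3 - <<'E'
from jig import *
im=cv2.imread("pics/w1.png")
# bar top edges
v=r.x;R=np.array([[np.cos(v[2]),-np.sin(v[2])],[np.sin(v[2]),np.cos(v[2])]])
for n,p in dict(bar=[.5227,.1975],post=[.5776,.3226],bolt=[.4369,.297],bearing=[.4948,.3604]).items(): print(n,((np.array(p)-v[:2])@R*1e3).round(1))
for p in [(313,91),(208,276),(223,277),(330,98),(319,88)]:
    w=pix2w("wrist",p,.03)[0,:2]; print(p,w.round(4),((w-v[:2])@R*1e3).round(1))
E
```

```text
[ 0.57333242  0.19466224 -0.17772245] [[-1.0, 1.7], [-0.9, 1.2], [0.8, 0.4], [2.0, -0.1], [-0.9, 1.9], [0.0, -3.2], [0.0, -2.2], [0.0, 0.1], [0.0, 0.2]]
bar [-50.3  -6.2]
post [-18.4 126.7]
bolt [-152.4   76.6]
bearing [-106.6  149.2]
(313, 91) [0.5873 0.3225] [ -8.8 128.3]
(208, 276) [0.4579 0.0977] [ -96.4 -115.8]
(223, 277) [0.4773 0.0963] [ -77.1 -113.8]
(330, 98) [0.6063 0.3152] [ 11.2 124.5]
(319, 88) [0.5938 0.3255] [ -3.  132.4]
```

apply_moves(claw=[0,0,0,0,0,0,0,0,0], translation=[[-19,-23,34],[-19,-23,34],[-19,-23,34],[-19,-23,34],[-19,-23,32],[0,0,0],[0,0,0],[0,0,0],[0,0,0]], rotation=[[0,0,0],[0,0,0],[0,0,0.1],[0,0,0.1],[0,0,0.1],[0,0,0.1],[0,0,0.122],[0,0,0],[0,0,0]])

```text
time: 3.6
tcp_pos: [0.43, 0.1325, 0.0804]
eef_rot: [[0.496, 0.868, 0.0], [0.868, -0.496, 0.0], [0.0, 0.0, -1.0]]
contact_force: [0.1, 0.1, -0.7]
width: 0.0002
grasp_force: 0.0
```

Run:
```python
from h import *
s=robot.state(); th=.178
def jig(p):
    d=np.array(p)[:2]-[.5733,.1947]; return np.array([d[0]*np.cos(th)-d[1]*np.sin(th), d[0]*np.sin(th)+d[1]*np.cos(th)])*1e3
print(jig(s["tcp_pos"]),s["tcp_pos"],np.arctan2(s["eef_rot"][0,0],s["eef_rot"][1,0]))
im=snap("side","s2"); print(spot("bar_mid","side"),spot("seat","side"))
snap("wrist","w2")
```

```text
[-130.0549459   -86.60979303] [0.42996469 0.13248639 0.08041963] 0.5190476517937255
[(0.88, array([0.5254, 0.1919, 0.0212])), (0.15, array([0.591 , 0.1592, 0.0103]))] [(0.86, array([0.5765, 0.2001, 0.0211]))]
```

View pics/s2.png

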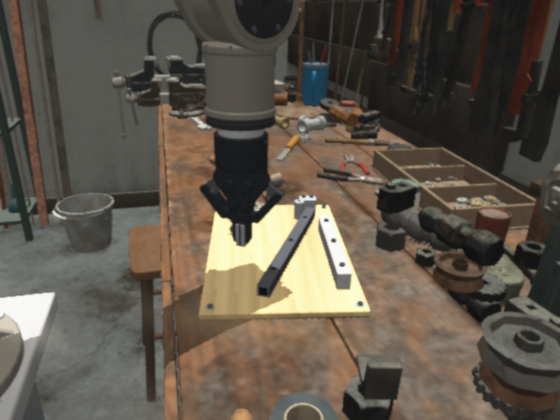

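apply_moves(claw=[0,0,0,0,0,0,0,0,0,0,0], translation=[[-4,0,16],[0,0,16],[0,0,18],[0,0,0],[0,6,0],[0,6,0],[0,6,0],[0,2,0],[0,2,0],[0,2,0],[0,0,0]], rotation=[[0,0,0],[0,0,0],[0,0,0],[0,0,0],[0,0,0],[0,0,0],[0,0,0],[0,0,0],[0,0,0],[0,0,0],[0,0,0]])

```text
time: 5.18
tcp_pos: [0.4487, 0.1169, 0.0303]
eef_rot: [[0.499, 0.867, -0.0], [0.867, -0.499, 0.0], [0.0, -0.0, -1.0]]
contact_force: [0.2, -1.1, -0.3]
width: 0.0005
grasp_force: 0.0
```

apply_moves(claw=[0,0,0,0,0,0], translation=[[0,1,0],[0,1,0],[0,1,0],[0,1,0],[0,1,0],[0,0,0]], rotation=[[0,0,0],[0,0,0],[0,0,0],[0,0,0],[0,0,0],[0,0,0]])

```text
time: 5.92
tcp_pos: [0.453, 0.1144, 0.0303]
eef_rot: [[0.499, 0.867, -0.0], [0.867, -0.499, -0.0], [-0.0, -0.0, -1.0]]
contact_force: [0.3, -0.5, -0.1]
width: 0.0001
grasp_force: 0.3
```

apply_moves(claw=[0,0,0,0,0,0], translation=[[0,1,0],[0,1,0],[0,1,0],[0,1,0],[0,1,0],[0,0,0]], rotation=[[0,0,0],[0,0,0],[0,0,0],[0,0,0],[0,0,0],[0,0,0]])

```text
time: 6.68
tcp_pos: [0.4574, 0.1119, 0.0303]
eef_rot: [[0.499, 0.867, 0.0], [0.867, -0.499, 0.0], [0.0, 0.0, -1.0]]
contact_force: [0.3, 0.3, -0.5]
width: -0.0002
grasp_force: 0.1
```

```bash
cat >> h.py <<'E'
TH=.178
def jig(p):
    d=np.array(p)[:2]-[.5733,.1947]; return (np.array([d[0]*np.cos(TH)-d[1]*np.sin(TH), d[0]*np.sin(TH)+d[1]*np.cos(TH)])*1e3).round(1)
def fj():
    f=robot.state()["contact_force"]; return np.round([f[0]*np.cos(TH)-f[1]*np.sin(TH), f[0]*np.sin(TH)+f[1]*np.cos(TH)],2)
E
python3 - <<'E'
from h import *
print(robot.state()["time"],jig(robot.state()["tcp_pos"]),fj())
snap("wrist","w3")
E
```

```text
6.675 [ -99.4 -102. ] [0.26 0.38]
```

View pics/w3.png

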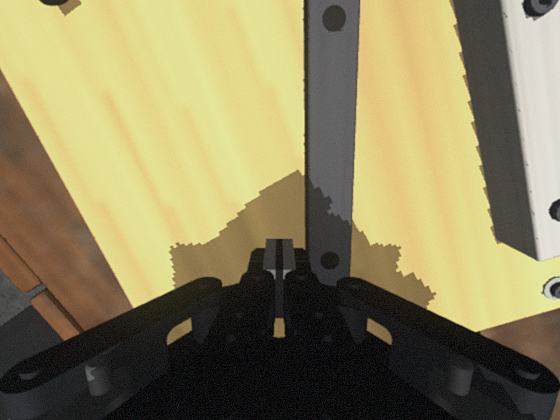

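apply_moves(claw=[0,0,0,0,0,0,0,0,0], translation=[[0,0,-4],[0,1,0],[0,1,0],[0,1,0],[0,1,0],[0,1,0],[0,1,0],[0,1,0],[0,0,0]], rotation=[[0,0,0],[0,0,0],[0,0,0],[0,0,0],[0,0,0],[0,0,0],[0,0,0],[0,0,0],[0,0,0]])

```text
time: 7.85
tcp_pos: [0.4635, 0.1084, 0.0343]
eef_rot: [[0.499, 0.867, 0.0], [0.867, -0.499, 0.0], [0.0, 0.0, -1.0]]
contact_force: [0.0, -0.1, 0.2]
width: -0.0001
grasp_force: 0.3
```

apply_moves(claw=[0,0,0,0,0], translation=[[0,1,0],[0,1,0],[0,1,0],[0,1,0],[0,0,0]], rotation=[[0,0,0],[0,0,0],[0,0,0],[0,0,0],[0,0,0]])

```text
time: 8.48
tcp_pos: [0.467, 0.1064, 0.0343]
eef_rot: [[0.499, 0.867, 0.0], [0.867, -0.499, 0.0], [0.0, 0.0, -1.0]]
contact_force: [-0.5, 1.5, 0.6]
width: 0.0003
grasp_force: 0.3
```

apply_moves(claw=[0,0,0,0,0], translation=[[0,1,0],[0,1,0],[0,1,0],[0,1,0],[0,0,0]], rotation=[[0,0,0],[0,0,0],[0,0,-0.005],[0,0,-0.005],[0,0,0]])

```text
time: 9.1
tcp_pos: [0.4704, 0.1043, 0.0343]
eef_rot: [[0.49, 0.872, -0.0], [0.872, -0.49, 0.0], [0.0, -0.0, -1.0]]
contact_force: [-0.7, 0.9, 0.4]
width: -0.0002
grasp_force: 0.3
```

apply_moves(claw=[0,0,0,0,0], translation=[[0,2,0],[0,2,0],[0,2,0],[0,2,0],[0,2,0]], rotation=[[0,0,-0.009],[0,0,-0.009],[0,0,-0.009],[0,0,-0.009],[0,0,-0.009]])

```text
time: 9.72
tcp_pos: [0.4793, 0.0996, 0.0343]
eef_rot: [[0.45, 0.893, -0.0], [0.893, -0.45, 0.0], [-0.0, -0.0, -1.0]]
contact_force: [-1.8, 0.9, 0.5]
width: -0.0004
grasp_force: 0.6
```

Run:
```python
from h import *
print(robot.state()["time"],jig(robot.state()["tcp_pos"]),fj())
snap("wrist","w4")
```

```text
9.725 [ -75.7 -110.2] [-1.95  0.57]
```

View pics/w4.png

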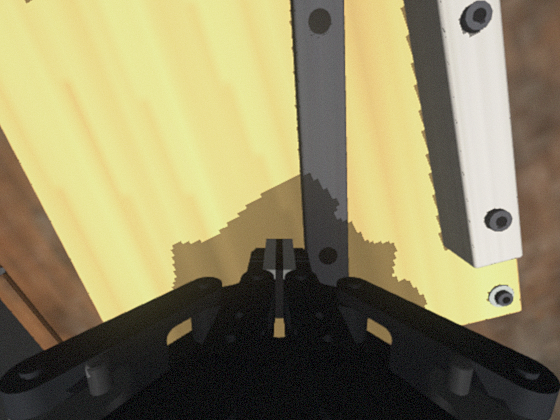

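apply_moves(claw=[0,0,0,0,0,0,0,0,0,0,0,0,0,0,0,0], translation=[[0,2.5,0],[0,2.5,0],[0,2.5,0],[0,2.5,0],[0,2.5,0],[0,2.5,0],[0,2.5,0],[0,2.5,0],[0,2.5,0],[0,2.5,0],[0,2.5,0],[0,2.5,0],[0,2.5,0],[0,2.5,0],[0,2.5,0],[0,2.5,0]], rotation=[[0,0,-0.0145],[0,0,-0.0145],[0,0,-0.0145],[0,0,-0.0145],[0,0,-0.0145],[0,0,-0.0145],[0,0,-0.0145],[0,0,-0.0145],[0,0,-0.0145],[0,0,-0.0145],[0,0,-0.0145],[0,0,-0.0145],[0,0,-0.0145],[0,0,-0.0145],[0,0,-0.0145],[0,0,-0.0145]])

```text
time: 11.78
tcp_pos: [0.5167, 0.0857, 0.0343]
eef_rot: [[0.232, 0.973, -0.0], [0.973, -0.232, 0.0], [0.0, -0.0, -1.0]]
contact_force: [-2.3, -0.5, 0.2]
width: 0.0004
grasp_force: 0.6
```

Run:
```python
from h import *
s=robot.state();print(s["time"],jig(s["tcp_pos"]),fj(),np.arctan2(s["eef_rot"][0,0],s["eef_rot"][1,0])-TH)
snap("wrist","w5")
print(spot("bar_mid","wrist"))
snap("side","s5")
print(spot("bar_mid","side"))
cv2.imwrite("pics/c5.png",np.hstack([cv2.imread("pics/w5.png")[:,150:],cv2.imread("pics/s5.png")[130:330,150:450].repeat(2,0)[:420//1].repeat(1,1)[:400] if 0 else cv2.resize(cv2.imread("pics/s5.png")[150:330,180:380],(390,420))]))
```

```text
11.775 [ -36.4 -117.3] [-2.18 -0.89] 0.056150655084172024
[(0.83, array([0.5616, 0.1853, 0.0187]))]
[(0.98, array([0.5638, 0.1813, 0.0184]))]
```

View pics/c5.png

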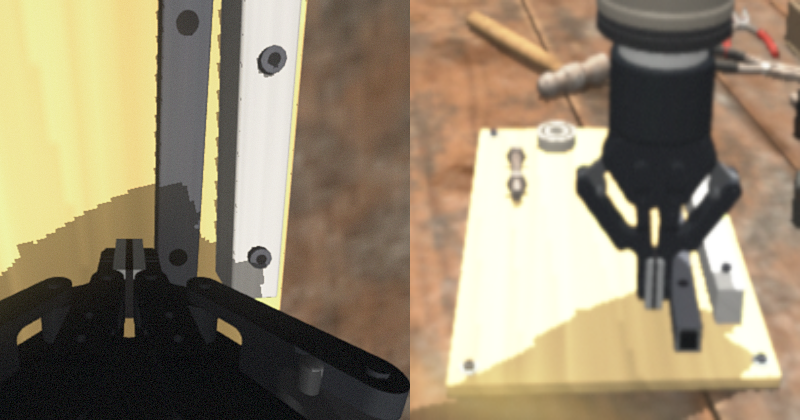

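apply_moves(claw=[0,0,0,0,0,0,0,0,0,0,0], translation=[[0,1,0],[0,1,0],[0,1,0],[0,1,0],[0,1,0],[0,1,0],[0,1,0],[0,1,0],[0,1,0],[0,1,0],[0,1,0]], rotation=[[0,0,-0.004],[0,0,-0.004],[0,0,-0.004],[0,0,-0.004],[0,0,-0.004],[0,0,-0.004],[0,0,-0.004],[0,0,-0.004],[0,0,-0.004],[0,0,-0.004],[0,0,-0.004]])

```text
time: 13.35
tcp_pos: [0.5274, 0.0833, 0.0343]
eef_rot: [[0.19, 0.982, 0.0], [0.982, -0.19, 0.0], [0.0, 0.0, -1.0]]
contact_force: [-1.3, -0.8, 0.6]
width: 0.0002
grasp_force: 0.6
```

apply_moves(claw=[0,0,0,0], translation=[[0,0.5,0],[0,0.5,0],[0,0.5,0],[0,0,0]], rotation=[[0,0,-0.004],[0,0,-0.004],[0,0,-0.004],[0,0,0]])

```text
time: 13.85
tcp_pos: [0.5289, 0.0831, 0.0343]
eef_rot: [[0.178, 0.984, 0.0], [0.984, -0.178, 0.0], [0.0, 0.0, -1.0]]
contact_force: [-0.8, -0.2, -0.1]
width: -0.0
grasp_force: 0.3
```

apply_moves(claw=[0,0,0], translation=[[0,0.5,0],[0,0.5,0],[0,0,0]], rotation=[[0,0,0],[0,0,0],[0,0,0]])

```text
time: 14.22
tcp_pos: [0.5298, 0.0829, 0.0343]
eef_rot: [[0.178, 0.984, 0.0], [0.984, -0.178, 0.0], [0.0, 0.0, -1.0]]
contact_force: [-0.2, 0.1, -0.4]
width: -0.0002
grasp_force: 0.3
```

apply_moves(claw=[0,0,0], translation=[[0,0.5,0],[0,0.5,0],[0,0,0]], rotation=[[0,0,0],[0,0,0],[0,0,0]])

```text
time: 14.6
tcp_pos: [0.5301, 0.0828, 0.0342]
eef_rot: [[0.178, 0.984, -0.001], [0.984, -0.178, -0.0], [-0.0, -0.001, -1.0]]
contact_force: [-5.3, 0.5, 2.8]
width: -0.0003
grasp_force: 2.7
```

Run:
```python
from h import *
s=robot.state();print(s["time"],jig(s["tcp_pos"]),fj(),s["tcp_pos"])
snap("wrist","w6");print(spot("bar_mid","wrist"))
```

```text
14.6 [ -22.7 -117.7] [-5.29 -0.48] [0.53012709 0.08282716 0.03421029]
[(0.59, array([0.5675, 0.1852, 0.0203]))]
```

View pics/w6.png

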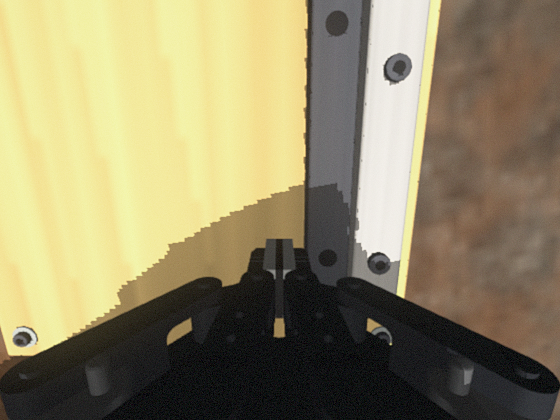

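apply_moves(claw=[0,0], translation=[[0,0.4,0],[0,0,0]], rotation=[[0,0,0],[0,0,0]])

```text
time: 14.95
tcp_pos: [0.5302, 0.0828, 0.0342]
eef_rot: [[0.178, 0.984, -0.002], [0.984, -0.178, -0.0], [-0.0, -0.002, -1.0]]
contact_force: [-7.8, 1.1, 4.8]
width: -0.0001
grasp_force: 3.6
```

apply_moves(claw=[0,0,0,0], translation=[[0,0.5,0],[0,0,0],[0,0,0],[0,0,0]], rotation=[[0,0,0],[0,0,0],[0,0,0],[0,0,0]])

```text
time: 15.45
tcp_pos: [0.5303, 0.0828, 0.0341]
eef_rot: [[0.178, 0.984, -0.002], [0.984, -0.178, -0.0], [-0.001, -0.002, -1.0]]
contact_force: [-9.7, 2.0, 6.2]
width: 0.0002
grasp_force: 4.8
```

apply_moves(claw=[0,0,0,0,0,0,0,0,0,0,0,0,0], translation=[[0,-2,0],[0,-6,0],[0,-12,0],[0,0,-15],[0,0,-15],[-18,0,0],[-20,0,0],[-20,20,0],[-15,20,0],[0,0,0],[0,0,15],[0,0,16],[0,0,0]], rotation=[[0,0,0],[0,0,0],[0,0,0],[0,0,0],[0,0,0],[0,0,0],[0,0,0],[0,0,0],[0,0,0],[0,0,0],[0,0,0],[0,0,0],[0,0,0]])

```text
time: 17.08
tcp_pos: [0.5368, 0.0075, 0.0314]
eef_rot: [[0.177, 0.984, -0.003], [0.984, -0.177, -0.0], [-0.001, -0.003, -1.0]]
contact_force: [0.3, -0.6, -0.2]
width: -0.0
grasp_force: 0.0
```

Run:
```python
from h import *
s=robot.state();print(s["time"],jig(s["tcp_pos"]),fj(),s["tcp_pos"])
snap("wrist","w7");print(spot("bar_mid","wrist"))
```

```text
17.075 [  -2.8 -190.8] [ 0.43 -0.56] [0.5367661  0.00745515 0.03143804]
[]
```

View pics/w7.png

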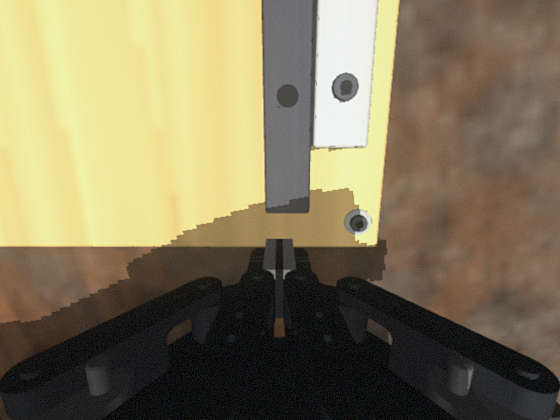

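apply_moves(claw=[0,0,0,0,0,0,0,0,0,0,0,0], translation=[[3,3.5,0],[3,0,0],[3,0,0],[3,0,0],[2,0,0],[1,0,0],[1,0,0],[1,0,0],[1,0,0],[1,0,0],[1,0,0],[0,0,0]], rotation=[[0,0,0],[0,0,0],[0,0,0],[0,0,0],[0,0,0],[0,0,0],[0,0,0],[0,0,0],[0,0,0],[0,0,0],[0,0,0],[0,0,0]])

```text
time: 18.68
tcp_pos: [0.5453, 0.0264, 0.0333]
eef_rot: [[0.178, 0.984, -0.0], [0.984, -0.178, 0.0], [0.0, -0.0, -1.0]]
contact_force: [-0.0, -0.8, 0.8]
width: 0.0
grasp_force: 0.5
```

apply_moves(claw=[0,0,0,0,0], translation=[[1,0,0],[1,0,0],[1,0,0],[1,0,0],[0,0,0]], rotation=[[0,0,0],[0,0,0],[0,0,0],[0,0,0],[0,0,0]])

```text
time: 19.3
tcp_pos: [0.546, 0.0304, 0.0333]
eef_rot: [[0.178, 0.984, -0.0], [0.984, -0.178, 0.0], [0.0, -0.0, -1.0]]
contact_force: [-0.3, -0.7, -0.3]
width: -0.0
grasp_force: 0.5
```

Run:
```python
from h import *
s=robot.state();print(s["time"],jig(s["tcp_pos"]),fj())
snap("wrist","w8")
a=cv2.imread("pics/w7.png");b=cv2.imread("pics/w8.png")
cv2.imwrite("pics/c8.png",cv2.resize(b[60:320,180:430],None,fx=2,fy=2))
```

```text
19.3 [   2.2 -166.6] [-0.21 -0.75]
```

View pics/c8.png

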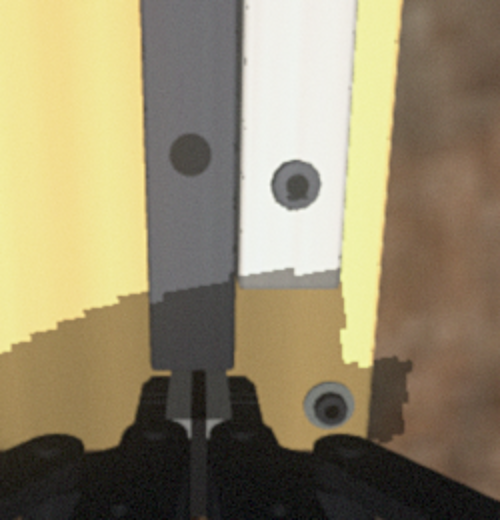

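apply_moves(claw=[0,0,0,0], translation=[[0.5,-1.5,0],[1,0,0],[1,0,0],[0,0,0]], rotation=[[0,0,0],[0,0,0],[0,0,0],[0,0,0]])

```text
time: 19.85
tcp_pos: [0.5451, 0.0331, 0.0333]
eef_rot: [[0.178, 0.984, 0.0], [0.984, -0.178, 0.0], [0.0, 0.0, -1.0]]
contact_force: [0.3, -0.9, -0.5]
width: -0.0002
grasp_force: 0.1
```

apply_moves(claw=[0,0,0,0], translation=[[0.7,0,0],[0.7,0,0],[0.6,0,0],[0,0,0]], rotation=[[0,0,0],[0,0,0],[0,0,0],[0,0,0]])

```text
time: 20.35
tcp_pos: [0.5453, 0.035, 0.0333]
eef_rot: [[0.178, 0.984, -0.0], [0.984, -0.178, 0.0], [0.0, -0.0, -1.0]]
contact_force: [0.4, -0.3, 0.3]
width: 0.0
grasp_force: 0.6
```

apply_moves(claw=[0,0,0], translation=[[0.7,0,0],[0.7,0,0],[0.7,0,0]], rotation=[[0,0,0],[0,0,0],[0,0,0]])

```text
time: 20.72
tcp_pos: [0.5457, 0.0369, 0.0333]
eef_rot: [[0.178, 0.984, -0.0], [0.984, -0.178, 0.0], [0.0, -0.0, -1.0]]
contact_force: [-0.7, -1.0, 1.1]
width: -0.0
grasp_force: 1.0
```

Run:
```python
from h import *
s=robot.state();print(s["time"],jig(s["tcp_pos"]),fj())
snap("scene","sc9");print(spot("bar_mid","scene"))
snap("wrist","w9")
a=cv2.imread("pics/w9.png");b=cv2.imread("pics/sc9.png")
cv2.imwrite("pics/c9.png",np.hstack([cv2.resize(a[100:300,200:350],(375,500)),cv2.resize(b[160:280,170:275],(420,500))]))
```

```text
20.725 [   0.8 -160.1] [-0.56 -1.07]
[(0.63, array([0.5728, 0.1953, 0.0227]))]
```

View pics/c9.png

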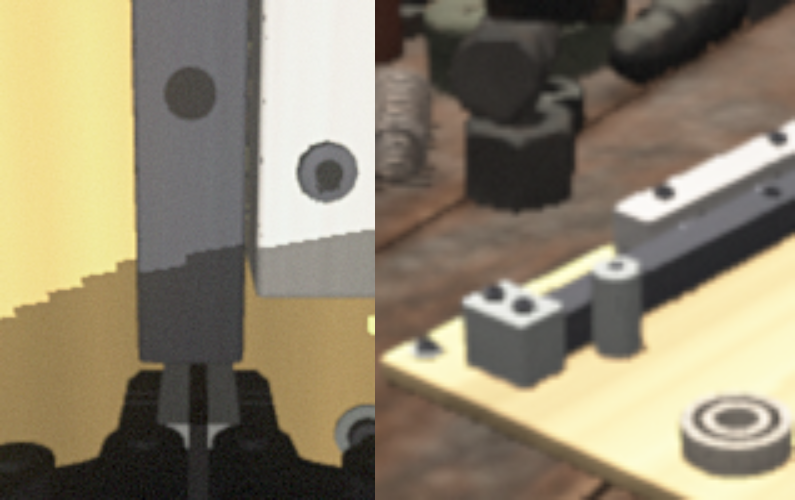

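apply_moves(claw=[0,0,0], translation=[[0.5,0,0],[0.5,0,0],[0,0,0]], rotation=[[0,0,0],[0,0,0],[0,0,0]])

```text
time: 21.25
tcp_pos: [0.5458, 0.0376, 0.0333]
eef_rot: [[0.178, 0.984, -0.0], [0.984, -0.178, -0.0], [-0.0, -0.0, -1.0]]
contact_force: [-0.6, -4.3, 1.3]
width: 0.0
grasp_force: 2.4
```

apply_moves(claw=[0,0,0], translation=[[0.4,0,0],[0.4,0,0],[0,0,0]], rotation=[[0,0,0],[0,0,0],[0,0,0]])

```text
time: 21.62
tcp_pos: [0.5458, 0.0376, 0.0333]
eef_rot: [[0.179, 0.984, -0.001], [0.984, -0.179, -0.001], [-0.001, -0.0, -1.0]]
contact_force: [-1.3, -8.1, 2.9]
width: -0.0001
grasp_force: 4.5
```

apply_moves(claw=[0,0,0,0,0], translation=[[0.4,0,0],[0.3,0,0],[0,0,0],[0,0,0],[0,0,0]], rotation=[[0,0,0],[0,0,0],[0,0,0],[0,0,0],[0,0,0]])

```text
time: 22.25
tcp_pos: [0.5458, 0.0377, 0.0333]
eef_rot: [[0.18, 0.984, -0.001], [0.984, -0.18, -0.002], [-0.002, -0.001, -1.0]]
contact_force: [-2.2, -11.9, 4.7]
width: 0.0001
grasp_force: 6.2
```

apply_moves(claw=[0,0,0,0,0,0,0,0], translation=[[-2,0,0],[-6,0,0],[-20,0,0],[0,0,-30],[0,0,-40],[30,-30,-40],[30,-30,-10],[0,0,0]], rotation=[[0,0,0],[0,0,0],[0,0,0],[0,0,0],[0,0,0],[0,0,0],[0,0,0],[0,0,0]])

```text
time: 23.25
tcp_pos: [0.4918, 0.0829, 0.1544]
eef_rot: [[0.175, 0.985, 0.001], [0.985, -0.175, 0.001], [0.001, 0.001, -1.0]]
contact_force: [0.6, -0.1, 0.1]
width: -0.0
grasp_force: 0.0
```

Run:
```python
from h import *
s=robot.state();print(s["time"],s["tcp_pos"],fj())
a=snap("scene","sc10");print(spot("bar_mid","scene"),spot("seat","scene"))
b=snap("wrist","w10");print(spot("bar_mid","wrist"),spot("seat","wrist"))
cv2.imwrite("pics/c10.png",cv2.cvtColor(np.hstack([b[:,130:450],cv2.resize(a[160:280,170:400],(460,420))]),4))
```

```text
23.25 [0.49181148 0.08294308 0.15444076] [ 0.64 -0.01]
[(0.76, array([0.5759, 0.1931, 0.0236]))] [(0.73, array([0.5723, 0.195 , 0.0228]))]
[(0.74, array([0.5719, 0.1976, 0.0187]))] []
```

View pics/c10.png

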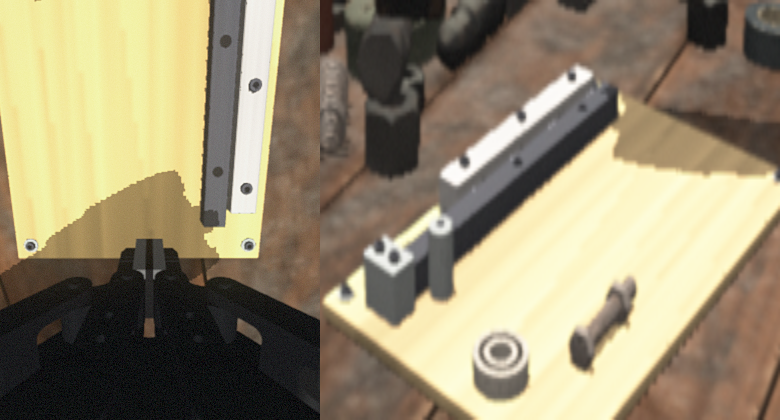

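```bash
python3 -c "
from h import *
print(robot.close_job())"
```

```text
the job is handed in; nothing more can be done
None
```

I handed the job in at about 23 s: the tube lies flush along the fence and home against the end stop, pressed at about 10 N and 12 N, with the bolt and bearing where they lay; no verdict came back.

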